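Line up the chocolate eggs by size on the display board

TASK

Line the four chocolate eggs up by size on the wooden display board: one standing upright in the middle of each brass ring, the largest in the ring next to the price card and each one smaller than the one before, down to the smallest beside the gift box. They are hollow, so set them down gently, do not drop them, and leave the price card and the gift box where they stand.

Things in the scene. Friction and masses are not known exactly. Their poses are not given: they have to be found in the camera images.
- egg_1: The smallest of four plain dark chocolate eggs of the same shape, standing on its flat blunt end, tip up, on the worktop or on a flat metal tray (2 mm high): 40 mm tall, 29 mm across at its widest, which is 15 mm above the foot; the flat foot is 16 mm across. Origin: centre of the foot; z up along the egg. Round, so any grasp direction does.
- egg_2: The second smallest of four plain dark chocolate eggs of the same shape, standing on its flat blunt end, tip up, on the worktop or on a flat metal tray (2 mm high): 51 mm tall, 37 mm across at its widest, which is 19 mm above the foot; the flat foot is 20 mm across. Origin: centre of the foot; z up along the egg. Round, so any grasp direction does.
- egg_3: The second largest of four plain dark chocolate eggs of the same shape, standing on its flat blunt end, tip up, on the worktop or on a flat metal tray (2 mm high): 62 mm tall, 45 mm across at its widest, which is 24 mm above the foot; the flat foot is 24 mm across. Origin: centre of the foot; z up along the egg. Round, so any grasp direction does.
- egg_4: The largest of four plain dark chocolate eggs of the same shape, standing on its flat blunt end, tip up, on the worktop or on a flat metal tray (2 mm high): 74 mm tall, 54 mm across at its widest, which is 28 mm above the foot; the flat foot is 29 mm across. Origin: centre of the foot; z up along the egg. Round, so any grasp direction does.
- seat_a: One of four equal round brass rings on the dark wooden display board, in one straight row 68 mm apart: 54 mm outside, 46 mm inside, 4 mm high; an egg stands on the grey felt inside. Origin: centre of the ring on the felt, 18 mm above the worktop (the board is 82 mm wide and 424 mm long). Which letter is which place in the row changes from start to start.
- seat_b: One of four equal round brass rings on the dark wooden display board, in one straight row 68 mm apart: 54 mm outside, 46 mm inside, 4 mm high; an egg stands on the grey felt inside. Origin: centre of the ring on the felt, 18 mm above the worktop (the board is 82 mm wide and 424 mm long). Which letter is which place in the row changes from start to start.
- seat_c: One of four equal round brass rings on the dark wooden display board, in one straight row 68 mm apart: 54 mm outside, 46 mm inside, 4 mm high; an egg stands on the grey felt inside. Origin: centre of the ring on the felt, 18 mm above the worktop (the board is 82 mm wide and 424 mm long). Which letter is which place in the row changes from start to start.
- seat_d: One of four equal round brass rings on the dark wooden display board, in one straight row 68 mm apart: 54 mm outside, 46 mm inside, 4 mm high; an egg stands on the grey felt inside. Origin: centre of the ring on the felt, 18 mm above the worktop (the board is 82 mm wide and 424 mm long). Which letter is which place in the row changes from start to start.
- price_card: Upright white price card in a small oak block (18 x 68 x 50 mm high) standing on one end of the display board, 76 mm from the centre of the nearest ring, in line with the rings. Origin: centre of its underside. It may be at either end.
- gift_box: Brown-paper gift box with orange ribbon and bow (51 x 67 mm, 65 mm high) standing on the other end of the display board, 76 mm from the centre of the nearest ring. Origin: centre of its underside.
Not all that is in view belongs to the job. What is shaped like the egg_1 but red is not meant.

How it is judged (in metres and radians):
At the end, for the whole second after the job is handed in: Every egg stands upright (within 0.12 rad), foot on the felt inside its ring (within 15 mm of the ring's centre), released and at rest; largest next to the price card, then in falling size to the smallest beside the gift box ((horizontal distance between egg_1 and seat_a below 0.015 m or horizontal distance between egg_1 and seat_b below 0.015 m or horizontal distance between egg_1 and seat_c below 0.015 m or horizontal distance between egg_1 and seat_d below 0.015 m) and horizontal distance between egg_1 and price_card between 0.255 and 0.305 m and height (world z) of egg_1 between 0.015 and 0.021 m and angle between each of egg_1, egg_2, egg_3, egg_4's own z axis and vertical below 0.12 rad and linear speed of each of egg_1, egg_2, egg_3, egg_4 below 0.02 m/s and angular speed of each of egg_1, egg_2, egg_3, egg_4 below 0.3 rad/s and (horizontal distance between egg_2 and seat_a below 0.015 m or horizontal distance between egg_2 and seat_b below 0.015 m or horizontal distance between egg_2 and seat_c below 0.015 m or horizontal distance between egg_2 and seat_d below 0.015 m) and horizontal distance between egg_2 and price_card between 0.187 and 0.237 m and height (world z) of egg_2 between 0.015 and 0.021 m and (horizontal distance between egg_3 and seat_a below 0.015 m or horizontal distance between egg_3 and seat_b below 0.015 m or horizontal distance between egg_3 and seat_c below 0.015 m or horizontal distance between egg_3 and seat_d below 0.015 m) and horizontal distance between egg_3 and price_card between 0.119 and 0.169 m and height (world z) of egg_3 between 0.015 and 0.021 m and (horizontal distance between egg_4 and seat_a below 0.015 m or horizontal distance between egg_4 and seat_b below 0.015 m or horizontal distance between egg_4 and seat_c below 0.015 m or horizontal distance between egg_4 and seat_d below 0.015 m) and horizontal distance between egg_4 and price_card between 0.051 and 0.101 m and height (world z) of egg_4 between 0.015 and 0.021 m); the robot touches nothing.
It fails at once if the price card was shifted by more than 2 cm (distance of price_card from where it was at the start of the episode above 0.02 m).
It fails at once if the gift box was shifted by more than 2 cm (distance of gift_box from where it was at the start of the episode above 0.02 m).
It fails at once if an egg was let fall (moving at over 0.8 m/s with no finger on it: a drop of 3 cm) ((contact force between egg_1 and the fingers below 0.05 N and linear speed of egg_1 above 0.8 m/s) or (contact force between egg_2 and the fingers below 0.05 N and linear speed of egg_2 above 0.8 m/s) or (contact force between egg_3 and the fingers below 0.05 N and linear speed of egg_3 above 0.8 m/s) or (contact force between egg_4 and the fingers below 0.05 N and linear speed of egg_4 above 0.8 m/s)).
It also fails if it takes over 104 s, if anything falls off the work surface, if the arm or the gripper's body presses on something with over 40 N, if the wrist force passes 120 N, or if a joint passes its speed limit or range.

ROBOT

A 6-joint arm with a two-finger parallel gripper is mounted at the origin on a cart in front of the work surface, level with it; the furniture and walls round the work are solid. World frame = base frame: x ahead of the robot, y to its left, z up, the work surface at z = 0. Lengths are in mm, angles in rad, forces in N, time in s.
With the tool pointing down it reaches from about 275 to 1000 mm from the base axis. Payload 8.4 kg.
Tool frame: the origin (TCP) lies between the finger pads; the fingertips stand r.finger_overhang ahead of it and the grasp point (between the pads) is the TCP (r.finger_overhang is the distance from the TCP to the fingertips, in mm); z points along the fingers, y is the line along which they close (so a half turn about z gives the same grasp; the last joint's range is limited). The gripper opens to 85 mm and grips with 20 to 120 N. Pads are 22 mm wide; open, the fingers measure 114 mm over their backs; the gripper's body (76 mm by 85 mm) begins 54 mm behind the grasp point. The pads swing forward as they close: fully open they stand 13 mm farther back than shut.
Start: joints at [1.262, 0.353, 1.633, -0, 1.155, -0.002], TCP at [188.755, 595.819, 250.281] pointing down, gripper open.
Joint ranges: [-2.63, 2.63], [-0.92, 2.1], [0.06, 2.66], [-1.3, 4.44], [0, 2.69], [-3.02, 3.02]. Speed limits (rad/s): [2.22, 2.22, 2.79, 3.14, 3.14, 3.14].

INTERFACE

Orientations are given as [roll, pitch, yaw] about the fixed x, y, z axes, in that order (R = Rz(yaw) Ry(pitch) Rx(roll)).
In Python, from rig import r, cams, sign_off gives the robot as it stands.
- The arm moves only by the shell command python3 -m crank 'ROWS' [FORCE]. ROWS is JSON, a list of rows, each a list of 7 numbers: the shift along the tool's x, y, z in m, then the turn, a rotation vector about the tool's x, y, z in rad, then the closure, from 0 (fully open) to 1 (shut). In form: [[dx, dy, dz, ax, ay, az, gripper], ...]. A call has 1 to 5 rows; each row is the pose to reach, as a shift and turn from the pose commanded when the call began, along the tool's axes at that moment; what a row does not reach only later rows make up. A row lasts 1/10 s, in which the tool goes at most 50 mm and 8.59 degrees, less where a joint would pass 70% of its speed; a pose out of reach is approached as far as the arm can. A call with a gripper value outside its range is refused whole. The fingers move at their own pace and stop on an object; FORCE is the grip in N (left out, the last holds). Time passes only in rows, so rows that repeat a pose let the fingers close. It gives the time, the measured TCP pose, the force, the opening and the grip force at its end, in the units of the state.
- r.sense(): the state, without advancing time (a new reading comes with each control period).
- cams.grab_frame(name): name is "scene" or "side" or "wrist"; returns a dict with "image" (480x640x3 uint8, red, green, blue), "fx", "fy", "cx", "cy" (pixels), "position" and "orientation" of the camera in the world. Camera axes: x right, y down, z forward; pixel columns grow to the right and rows downward; lengths in mm; the calibration is good to about 2 mm. A picture is of the moment at which its call begins. There is no depth.
- sign_off(): hands the job in; it is judged then, once.
The state is a dict: "clock": time; "qpos": joint angles; "qvel": joint speeds; "joint_efforts": joint torques, N m; "eef_pos": TCP position; "tcp_rot": TCP orientation; "contact_force": force on the tool from outside, world axes, zero at the start; "wrist_torque": the same for the moment, N m; "opening": opening from 0.0 (shut) to 1.0 (fully open); "grasp_force": force on a finger pad.
Only numpy, scipy, OpenCV 4.12 (cv2) and the standard library are available. Lean on these libraries where they do the work, as an engineer would, in place of code of your own. Each camera call takes 0.05 s, during which the arm holds its last target. There are 200 camera calls.

## Working session

There is one attempt and no reset: what is moved stays moved. The work goes in short steps, Python scripts to look and compute and a shell command to move; the robot and the scene stay as the last step left them, time stands still between calls to the robot, and variables do not carry over. Pictures are saved under pics/ and viewed, at most 14 in all, crops included, and the job is handed in when it is done.

```bash
ls; mkdir -p pics
python3 - <<'E'
from rig import r,cams
import cv2
print(r.finger_overhang,r.sense())
for n in ("scene","side","wrist"):
    f=cams.grab_frame(n); cv2.imwrite(f"pics/{n}0.png",f["image"][:,:,::-1]); print(n,{k:v for k,v in f.items() if k!="image"})
E
```

```text
pics
19.0 {'clock': 0.0, 'qpos': array([ 1.26161241e+00,  3.53655226e-01,  1.63413541e+00,  1.09467857e-05,
        1.15521563e+00, -2.42073858e-03]), 'qvel': array([ 0.00148089, -0.00154744,  0.00079723,  0.0003708 ,  0.00085716,
       -0.00031659]), 'joint_efforts': array([ 2.19814472e-03, -6.05229163e+01, -3.42087436e+01,  3.25415467e-04,
        8.73814017e-03,  5.06754941e-05]), 'eef_pos': array([188.60461106, 595.3852922 , 249.5567031 ]), 'tcp_rot': array([-3.14017907e+00, -1.34307176e-05,  2.83482504e+00]), 'contact_force': array([-0.11619118, -0.04071729,  0.43050592]), 'wrist_torque': array([-0.05352468, -0.01305299, -0.04810545]), 'grasp_force': 0.0, 'opening': 0.9985487883808596}
scene {'fx': 484.87317107165507, 'fy': 484.87317107165507, 'cx': 321.84747253790994, 'cy': 240.83350938460637, 'position': array([-238.03598532, -486.60745329,  637.16509312]), 'orientation': array([-2.15030893,  0.02411515, -1.04380543])}
side {'fx': 517.3427120078262, 'fy': 517.3427120078262, 'cx': 323.18962801624787, 'cy': 232.23778478436694, 'position': array([ 288.83162716, 1003.40748933,  896.69761996]), 'orientation': array([-2.26196214, -0.02000103, -2.87615526])}
wrist {'fx': 420.36404265999676, 'fy': 420.36404265999676, 'cx': 321.02113797678265, 'cy': 229.5690909462705, 'position': array([126.40131554, 615.55859636, 372.15002416]), 'orientation': array([2.87986646e+00, 1.44736343e-03, 1.26361273e+00])}
```

View pics/scene0.png

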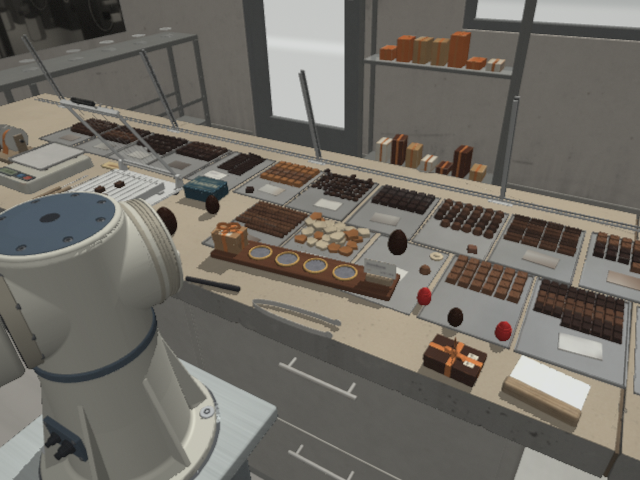

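View pics/side0.png

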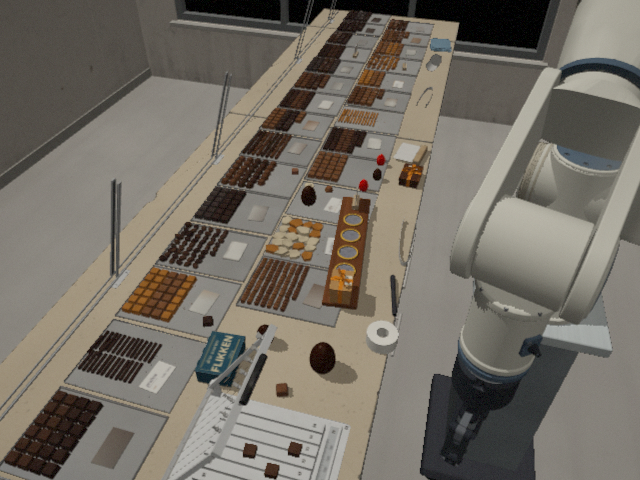

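The dark eggs are at scene (168,222), (212,204), (398,242) and (455,317). The red ones at (424,296) and (503,331) are not meant. I'll confirm this in an enlarged mosaic.

Run:
```python
import cv2,numpy as np
s=cv2.imread("pics/scene0.png");d=cv2.imread("pics/side0.png")
c=lambda im,x,y,w,h,k:cv2.resize(im[y:y+h,x:x+w],None,fx=k,fy=k,interpolation=cv2.INTER_CUBIC)
# row1: scene board 200..400 x 215..300 x4 (800x340); row2: scene 385..525x220..350 (x2=280x260), side 250..345 x 315..380 x4 (380x260), scene 150..220x190..255 x2 (140)
a=c(s,205,218,200,85,4)
b=np.hstack([c(s,385,225,130,130,2),c(d,250,315,100,65,4)[:,:400],cv2.copyMakeBorder(c(s,150,190,70,65,2),0,130,0,0,cv2.BORDER_CONSTANT)])
cv2.imwrite("pics/m1.png",np.vstack([a,b]))
print(a.shape,b.shape)
a=c(d,320,180,60,130,4)  # 240x520
b=np.vstack([c(d,290,150,120,65,4),c(s,150,190,75,65,4)[:,:].copy() if 0 else cv2.copyMakeBorder(c(s,150,190,75,65,4),0,0,0,180,cv2.BORDER_CONSTANT)])
cv2.imwrite("pics/m2.png",np.hstack([a,b]))
```

```text
(340, 800, 3) (260, 800, 3)
```

View pics/m1.png

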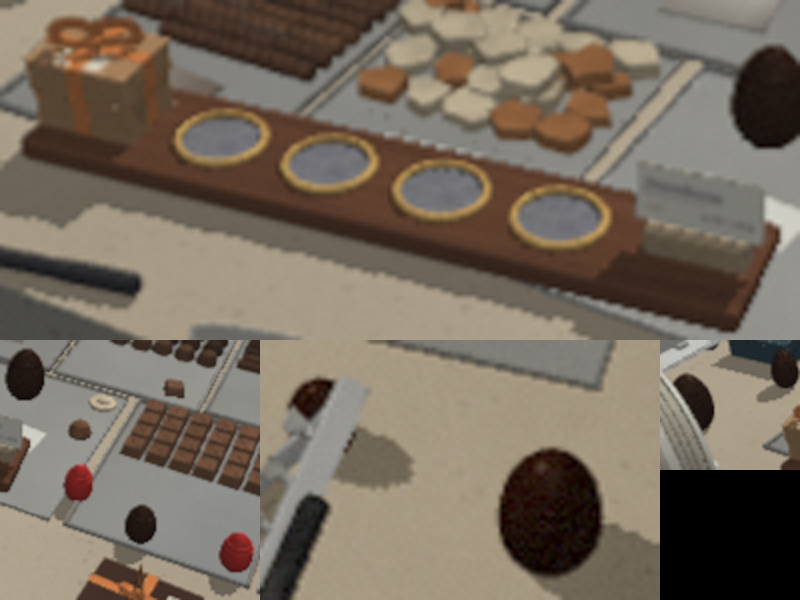

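View pics/m2.png

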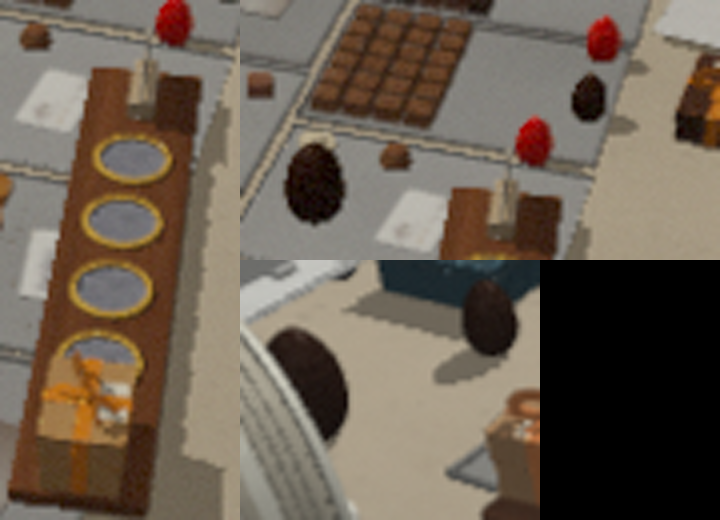

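```bash
cat > h.py <<'E'
import numpy as np
from rig import r,cams
from scipy.spatial.transform import Rotation as R
def ray(f,u,v):
    return f["position"], R.from_euler("xyz",f["orientation"]).apply([(u-f["cx"])/f["fx"],(v-f["cy"])/f["fy"],1])
def at(f,u,v,z):
    p,d=ray(f,u,v); return (p+d*(z-p[2])/d[2])
def proj(f,P):
    c=R.from_euler("xyz",f["orientation"]).inv().apply(np.array(P)-f["position"])
    return np.array([f["cx"]+f["fx"]*c[0]/c[2],f["cy"]+f["fy"]*c[1]/c[2]])
def tri(a,b):
    (p,d),(q,e)=a,b
    s=np.linalg.lstsq(np.c_[d,-e],q-p,rcond=None)[0]
    x,y=p+d*s[0],q+e*s[1]; return (x+y)/2,np.linalg.norm(x-y)
def to(x,y,z,yaw=None):
    s=r.sense(); Q=R.from_euler("xyz",s["tcp_rot"]); d=Q.inv().apply(np.array([x,y,z])-s["eef_pos"])/1000
    print("shift",np.round(d,4),"dist",round(float(np.linalg.norm(d)),3),end=" ")
    if yaw is not None: print("rotvec",np.round((Q.inv()*R.from_euler("xyz",[np.pi,0,yaw])).as_rotvec(),4),end=" ")
    print()
E
python3 - <<'E'
from h import *
s=cams.grab_frame("scene");d=cams.grab_frame("side")
print("rings",*[np.round(at(s,u,v,22)[:2]) for u,v in [(260.5,252),(287.25,258.5),(315.25,265),(345,272)]])
print("rings side",*[np.round(at(d,320+u/4,180+v/4,22)[:2]) for u,v in [(132,158),(122,221),(111,289)]])
for n,a,b in [("far",(397.3,242.3),(308.75,195.75)),("right",(455.5,317),(377.25,174.5)),("left s",(212.5,204.3),(264,329)),("left big",(168,222),(322.5,358))]:
    x,g=tri(ray(s,*a),ray(d,*b)); print(n,np.round(x),round(g,1),"mm/px side",np.linalg.norm(x-d["position"])/d["fx"],"scene",np.linalg.norm(x-s["position"])/s["fx"])
x=at(d,322.5,358,35);print("big side z35",x)
E
```

```text
rings [462.  98.] [470.  31.] [478. -36.] [ 487. -104.]
rings side [485. -98.] [477. -30.] [469.  37.]
far [ 631. -161.   30.] 1.9 mm/px side 2.882740407338802 scene 2.287556885753474
right [ 465. -347.   17.] 2.6 mm/px side 3.1344486433323984 scene 1.9543230447293938
left s [581. 338.  27.] 6.5 mm/px side 2.190540707453985 scene 2.706193086653404
left big [447. 371.  29.] 8.1 mm/px side 2.0974291574122694 scene 2.5886531773178034
big side z35 [442.28441881 378.53972005  35.        ]
```

Run:
```python
from h import *
s=cams.grab_frame("scene");d=cams.grab_frame("side")
for n,p,z in [("red1",(424,296),15),("red2",(503,331),15),("dark gift",(455,350),20)]: print(n,np.round(at(s,*p,z)))
for n,p,z in [("tape",(382,335),15),("slicer R-top",(350,425),30),("slicer TL",(215,400),30),("cube",(281,390),10),("teal",(220,357),40),("knife end",(395,310),10)]: print(n,np.round(at(d,*p,z)))
# frame tip: side (272,330) top, scene?
print("frame tri",*[ (np.round(t[0]),round(t[1])) for t in [tri(ray(s,180,166),ray(d,272,328)),tri(ray(s,122,160),ray(d,272,328)),tri(ray(s,65,101),ray(d,272,328)),tri(ray(s,65,101),ray(d,180,475))]])
to(445,374,300,1.692)
```

```text
red1 [ 499. -274.   15.]
red2 [ 474. -433.   15.]
dark gift [ 382. -373.   20.]
tape [338. 270.  15.]
slicer R-top [356. 503.  30.]
slicer TL [612. 523.  30.]
cube [505. 456.  10.]
teal [639. 437.  40.]
knife end [323. 186.  10.]
frame tri (array([543., 402., 131.]), 16) (array([483., 478., 188.]), 71) (array([444., 581., 325.]), 60) (array([524., 758., 259.]), 2)
shift [-0.3113 -0.134  -0.0499] dist 0.343 rotvec [-3.0000e-04  2.0000e-04  1.1428e+00]
```

View pics/wrist0.png

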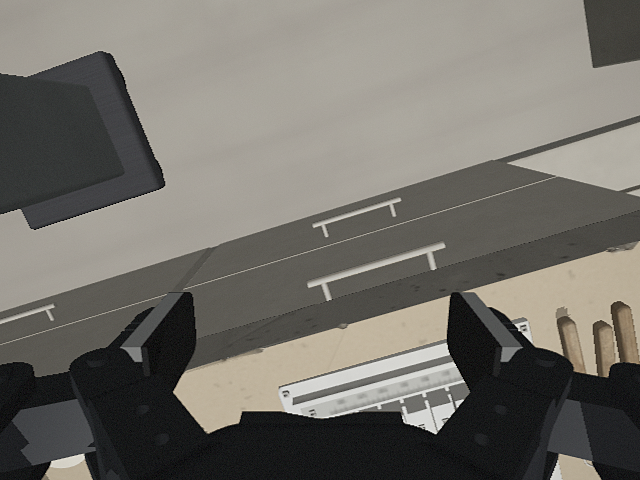

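The start wrist view shows only the counter edge, with the slicer at its lower right (280–560, 330–470). I'll go round the slicer on the robot side, to a hover over the big egg.

Run:
```python
from h import *
to(280,440,290);to(445,374,230,3.1416)
w=cams.grab_frame("wrist");e=r.sense()["eef_pos"]
print(proj(w,e),proj(w,e-[0,0,200]))
```

```text
shift [-0.1341 -0.1209 -0.0399] dist 0.185 
shift [-0.3113 -0.134   0.0201] dist 0.339 rotvec [-3.000e-04 -1.000e-04 -3.068e-01] 
[320.48083179 327.51933931] [320.93195996 203.6599836 ]
```

```bash
python3 -m crank '[[-0.034,-0.03,-0.01,0,0,0,0],[-0.067,-0.06,-0.02,0,0,0,0],[-0.1,-0.09,-0.03,0,0,0,0],[-0.134,-0.121,-0.04,0,0,0,0],[-0.134,-0.121,-0.04,0,0,0,0]]' 40
python3 -m crank '[[-0.035,-0.003,0.012,0,0,-0.06,0],[-0.07,-0.005,0.024,0,0,-0.12,0],[-0.11,-0.008,0.036,0,0,-0.18,0],[-0.145,-0.011,0.048,0,0,-0.24,0],[-0.177,-0.013,0.06,0,0,-0.307,0]]'
python3 -m crank '[[0,0,0,0,0,0,0],[0,0,0,0,0,0,0],[0,0,0,0,0,0,0]]'
python3 - <<'E'
from h import *
import cv2
f=cams.grab_frame("wrist");cv2.imwrite("pics/w1.png",f["image"][:,:,::-1]);e=r.sense()["eef_pos"];print(e,r.sense()["tcp_rot"],proj(f,[e[0],e[1],35]))
E
```

```text
clock: 0.9
eef_pos: [282.1, 436.6, 291.7]
tcp_rot: [3.141, 0.002, 2.832]
contact_force: [0.4, -0.4, 0.3]
opening: 1.0
grasp_force: 0.0
clock: 1.4
eef_pos: [446.2, 373.8, 229.7]
tcp_rot: [3.141, 0.0, -3.139]
contact_force: [-0.1, 0.7, 0.7]
opening: 0.999
grasp_force: 0.0
clock: 1.7
eef_pos: [444.1, 374.7, 230.5]
tcp_rot: [3.141, -0.0, 3.141]
contact_force: [0.6, -0.4, -0.7]
opening: 1.003
grasp_force: 0.0
[443.99814043 374.88145811 230.67097575] [ 3.14112347e+00  1.33934555e-04 -3.14105321e+00] [320.8999084  204.66225343]
```

View pics/w1.png

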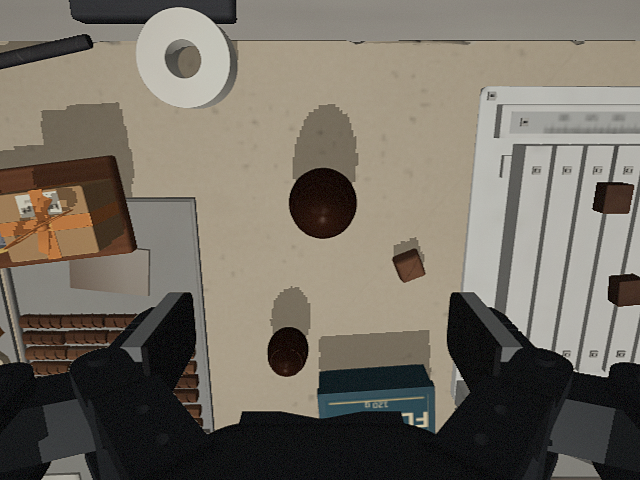

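Wrist view: egg_4 is at (323,203) right under the TCP, egg_2 is at (288,352), and the space around both is clear.

Run:
```python
from h import *
f=cams.grab_frame("wrist")
a=at(f,323,203,30);b=at(f,288,352,22);print(a,b);to(a[0],a[1],34)
```

```text
[443.71594838 376.68587045  30.        ] [579.52149581 345.948434    22.        ]
shift [0.0003 0.0017 0.1968] dist 0.197
```

```bash
python3 -m crank '[[0,0.001,0.045,0,0,0,0],[0,0.002,0.09,0,0,0,0],[0,0.002,0.135,0,0,0,0],[0,0.002,0.175,0,0,0,0],[0,0.002,0.2,0,0,0,0]]' 30
python3 -m crank '[[0,0,0,0,0,0,0],[0,0,0,0,0,0,0.2],[0,0,0,0,0,0,0.4],[0,0,0,0,0,0,0.6],[0,0,0,0,0,0,1]]' 30
python3 -m crank '[[0,0,0,0,0,0,1],[0,0,0,0,0,0,1],[0,0,0,0,0,0,1],[0,0,0,0,0,0,1],[0,0,0,0,0,0,1]]' 30
```

```text
clock: 2.3
eef_pos: [443.0, 376.0, 28.0]
tcp_rot: [-3.14, -0.002, -3.141]
contact_force: [-0.3, 1.1, 0.0]
opening: 0.998
grasp_force: 0.0
clock: 2.8
eef_pos: [445.7, 377.3, 32.7]
tcp_rot: [3.139, 0.003, -3.142]
contact_force: [-1.6, -0.1, 6.1]
opening: 0.607
grasp_force: 30.4
clock: 3.3
eef_pos: [445.7, 377.2, 32.7]
tcp_rot: [3.139, 0.003, -3.142]
contact_force: [-2.4, 0.5, 5.6]
opening: 0.603
grasp_force: 30.3
```

```bash
python3 -m crank '[[0,0,-0.02,0,0,0,1],[0,0,-0.06,0,0,0,1],[0,0,-0.1,0,0,0,1],[0,0,-0.14,0,0,0,1],[0,0,-0.17,0,0,0,1]]'
python3 -m crank '[[-0.002,-0.022,0,0,0,0.09,1],[-0.005,-0.055,0,0,0,0.18,1],[-0.008,-0.09,0,0,0,0.28,1],[-0.011,-0.125,0,0,0,0.38,1],[-0.014,-0.16,0,0,0,0.483,1]]'
python3 -m crank '[[-0.017,-0.027,0,0,0,0.1,1],[-0.034,-0.054,0,0,0,0.2,1],[-0.052,-0.081,0,0,0,0.3,1],[-0.069,-0.108,0,0,0,0.39,1],[-0.087,-0.135,0,0,0,0.483,1]]'
python3 -m crank '[[-0.034,-0.02,0,0,0,0.12,1],[-0.069,-0.039,0,0,0,0.24,1],[-0.104,-0.059,0,0,0,0.36,1],[-0.125,-0.072,0,0,0,0.44,1],[-0.138,-0.078,0,0,0,0.484,1]]'
python3 -m crank '[[0,0,0,0,0,0,1],[0,0,0,0,0,0,1],[0,0,0,0,0,0,1]]'
python3 - <<'E'
from h import *
import cv2
f=cams.grab_frame("wrist");cv2.imwrite("pics/w2.png",f["image"][:,:,::-1]);print(f["position"],f["orientation"])
for P in [(486,-101),(477.5,-33),(469.5,34),(461.5,101)]: print(proj(f,[*P,22]))
E
```

```text
clock: 3.8
eef_pos: [445.4, 376.8, 204.7]
tcp_rot: [3.139, 0.004, -3.141]
contact_force: [0.4, 0.6, -0.7]
opening: 0.608
grasp_force: 32.1
clock: 4.3
eef_pos: [459.0, 215.1, 201.9]
tcp_rot: [3.139, 0.002, 2.655]
contact_force: [0.9, -0.9, -1.4]
opening: 0.609
grasp_force: 32.1
clock: 4.8
eef_pos: [473.4, 55.0, 201.9]
tcp_rot: [3.139, 0.001, 2.172]
contact_force: [-0.6, -0.4, -1.1]
opening: 0.604
grasp_force: 32.1
clock: 5.3
eef_pos: [487.8, -103.6, 201.8]
tcp_rot: [3.139, 0.001, 1.687]
contact_force: [0.2, 0.6, -0.8]
opening: 0.604
grasp_force: 32.1
clock: 5.6
eef_pos: [487.4, -100.6, 200.5]
tcp_rot: [3.141, -0.0, 1.694]
contact_force: [1.2, 0.4, -0.9]
opening: 0.605
grasp_force: 32.1
[479.41839842 -35.5203385  323.01888036] [ 2.87993159e+00 -2.43150793e-05  1.22749654e-01]
[318.98253152 210.01739182]
[318.69850971 112.89005408]
[318.9565483    4.91385275]
[ 319.24989122 -117.83543538]
```

View pics/w2.png

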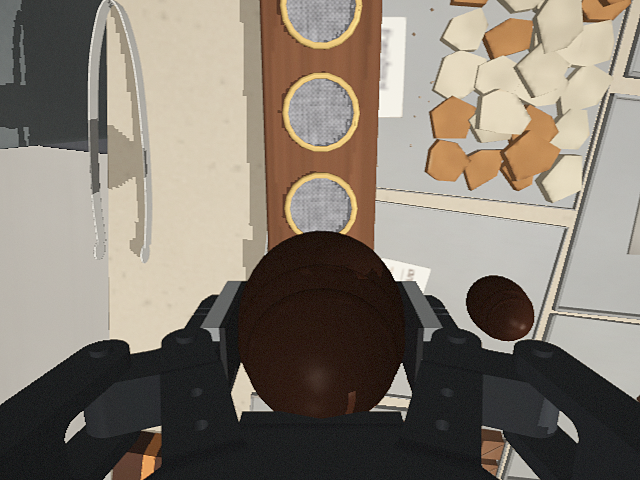

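Rings are at (321,112) and about (321,208), within 2 px of the prediction, so the TCP is over the ring nearest the card. Lowering now.

```bash
python3 -m crank '[[-0.001,0,0.04,0,0,0,1],[-0.002,0,0.08,0,0,0,1],[-0.002,0,0.115,0,0,0,1],[-0.002,0,0.135,0,0,0,1],[-0.002,0,0.142,0,0,0,1]]'
python3 -m crank '[[0,0,0.002,0,0,0,1],[0,0,0.004,0,0,0,1],[0,0,0.006,0,0,0,1],[0,0,0.006,0,0,0,1],[0,0,0.006,0,0,0,1]]'
```

```text
clock: 6.15
eef_pos: [486.4, -102.4, 56.3]
tcp_rot: [-3.138, -0.001, 1.694]
contact_force: [0.6, -0.9, -0.6]
opening: 0.603
grasp_force: 32.0
clock: 6.65
eef_pos: [488.2, -103.8, 52.9]
tcp_rot: [3.141, 0.0, 1.692]
contact_force: [0.5, -0.5, -0.2]
opening: 0.607
grasp_force: 32.1
```

```bash
python3 -m crank '[[0,0,0.0005,0,0,0,1],[0,0,0.001,0,0,0,1],[0,0,0.0015,0,0,0,1],[0,0,0.0015,0,0,0,1]]'
python3 -m crank '[[0,0,0.0005,0,0,0,1],[0,0,0.001,0,0,0,1],[0,0,0.0015,0,0,0,1],[0,0,0.0015,0,0,0,1]]'
```

```text
clock: 7.05
eef_pos: [487.8, -103.7, 50.8]
tcp_rot: [3.141, 0.0, 1.692]
contact_force: [0.4, 0.8, -0.3]
opening: 0.606
grasp_force: 32.1
clock: 7.45
eef_pos: [487.8, -103.7, 50.6]
tcp_rot: [3.142, 0.0, 1.692]
contact_force: [-6.7, 0.6, 21.7]
opening: 0.606
grasp_force: 33.7
```

```bash
python3 -m crank '[[0,0,-0.0007,0,0,0,1],[0,0,-0.0007,0,0,0,0.35],[0,0,-0.0007,0,0,0,0.3],[0,0,-0.0007,0,0,0,0.2],[0,0,-0.0007,0,0,0,0]]'
python3 -m crank '[[0,0,0,0,0,0,0],[0,0,0,0,0,0,0],[0,0,-0.03,0,0,0,0],[0,0,-0.07,0,0,0,0],[0,0,-0.11,0,0,0,0]]'
python3 -m crank '[[0,0,-0.03,0,0,0,0],[0,0,-0.05,0,0,0,0],[0,0,-0.05,0,0,0,0],[0,0,-0.05,0,0,0,0]]'
python3 - <<'E'
from h import *
import cv2
f=cams.grab_frame("wrist");cv2.imwrite("pics/w3.png",f["image"][:,:,::-1]);print(proj(f,[487.5,-101,46]),proj(f,[487.5,-101,22]))
to(631,-161,200)
E
```

```text
clock: 7.95
eef_pos: [487.7, -103.6, 49.8]
tcp_rot: [-3.141, -0.0, 1.692]
contact_force: [0.1, 0.1, 0.3]
opening: 0.945
grasp_force: 0.0
clock: 8.45
eef_pos: [487.1, -103.5, 160.8]
tcp_rot: [-3.14, -0.001, 1.692]
contact_force: [1.1, -0.3, 0.0]
opening: 0.998
grasp_force: 0.0
clock: 8.85
eef_pos: [487.7, -103.7, 209.9]
tcp_rot: [3.141, 0.0, 1.692]
contact_force: [0.3, 1.1, -0.3]
opening: 1.004
grasp_force: 0.0
[321.14303582 210.3466191 ] [321.12245182 203.48637371]
shift [-0.0744  0.1358  0.009 ] dist 0.155
```

View pics/w3.png

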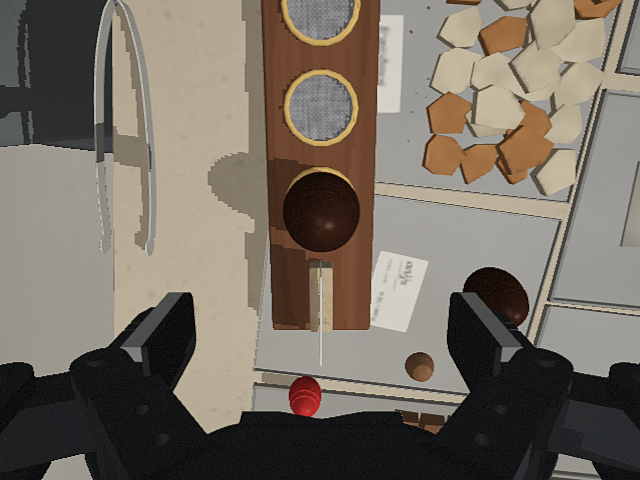

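egg_4 is standing in its ring, silhouette centre (321,211) against an ideal (321,210). Next is egg_3 at (496,297).

```bash
python3 -m crank '[[-0.015,0.027,0,0,0,0,0],[-0.03,0.054,0,0,0,0,0],[-0.045,0.081,0,0,0,0,0],[-0.06,0.108,0.005,0,0,0,0],[-0.074,0.136,0.009,0,0,0,0]]'
python3 -m crank '[[0,0,0,0,0,0,0],[0,0,0,0,0,0,0],[0,0,0,0,0,0,0]]'
cat >> h.py <<'E'
import cv2
def dark(f,P,rad=70,thr=75,name=None):
    "centre of the dark blob nearest to predicted point P (no red, no grey)"
    im=f["image"].astype(int); m=(im.max(2)<thr)&(im[...,0]-im[...,2]>3); m=m.astype(np.uint8)
    m=cv2.morphologyEx(m,cv2.MORPH_OPEN,np.ones((7,7),np.uint8)); m=cv2.morphologyEx(m,cv2.MORPH_CLOSE,np.ones((15,15),np.uint8))
    n,l,s,c=cv2.connectedComponentsWithStats(m); u=proj(f,P)
    k=min(range(1,n),key=lambda i:np.linalg.norm(c[i]-u)+(1e3 if s[i][4]<300 else 0))
    x,y,w,h,a=s[k]; return np.array([x+w/2,y+h/2]),(w,h,a),u
E
python3 - <<'E'
from h import *
f=cams.grab_frame("wrist");cv2.imwrite("pics/w4.png",f["image"][:,:,::-1])
c,s,u=dark(f,[631,-161,28]);print(c,s,u);p=at(f,*c,28);print(p);to(p[0],p[1],32)
E
```

```text
clock: 9.4
eef_pos: [631.9, -161.1, 198.6]
tcp_rot: [-3.139, -0.001, 1.692]
contact_force: [-0.1, 0.9, 0.6]
opening: 1.003
grasp_force: 0.0
clock: 9.7
eef_pos: [630.2, -160.2, 199.8]
tcp_rot: [-3.139, -0.001, 1.692]
contact_force: [-0.8, 0.1, -0.2]
opening: 0.998
grasp_force: 0.0
[324.5 210. ] (np.int32(59), np.int32(64), np.int32(3005)) [322.52080245 213.00474164]
[ 632.13941251 -158.64129885   28.        ]
shift [0.0012 0.0022 0.1683] dist 0.168
```

View pics/w4.png

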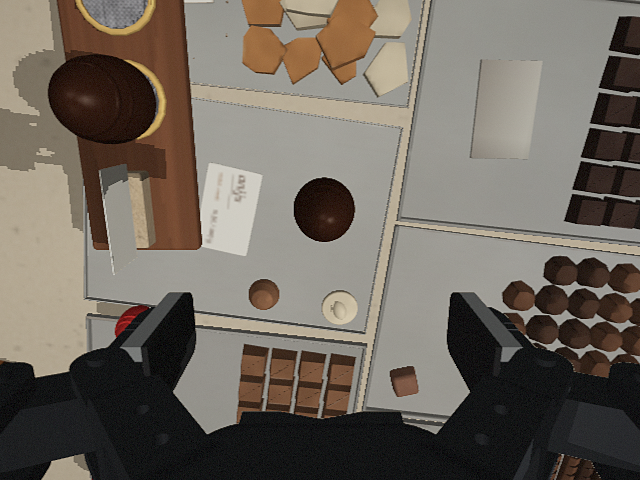

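egg_3 is at (324,210) with nothing between the fingers. Grasping it.

```bash
python3 -m crank '[[0.001,0.002,0.045,0,0,0,0],[0.001,0.002,0.09,0,0,0,0],[0.001,0.002,0.125,0,0,0,0],[0.001,0.002,0.155,0,0,0,0],[0.001,0.002,0.168,0,0,0,0]]' 30
python3 -m crank '[[0,0,0,0,0,0,0],[0,0,0,0,0,0,0.2],[0,0,0,0,0,0,0.4],[0,0,0,0,0,0,0.6],[0,0,0,0,0,0,1]]' 30
python3 -m crank '[[0,0,0,0,0,0,1],[0,0,0,0,0,0,1],[0,0,0,0,0,0,1],[0,0,0,0,0,0,1],[0,0,0,0,0,0,1]]' 30
python3 -m crank '[[0,0,-0.02,0,0,0,1],[0,0,-0.06,0,0,0,1],[0,0,-0.1,0,0,0,1],[0,0,-0.14,0,0,0,1],[0,0,-0.17,0,0,0,1]]'
python3 -c "
from h import *
to(479,-33.5,200)"
```

```text
clock: 10.25
eef_pos: [631.1, -158.7, 30.5]
tcp_rot: [-3.138, -0.001, 1.692]
contact_force: [-0.1, -0.7, 0.3]
opening: 1.002
grasp_force: 0.0
clock: 10.75
eef_pos: [634.5, -159.7, 35.0]
tcp_rot: [3.139, 0.001, 1.692]
contact_force: [-2.7, 0.1, 8.3]
opening: 0.504
grasp_force: 29.5
clock: 11.25
eef_pos: [634.6, -159.7, 35.1]
tcp_rot: [3.139, 0.001, 1.692]
contact_force: [-2.8, 0.3, 8.5]
opening: 0.496
grasp_force: 29.5
clock: 11.75
eef_pos: [634.3, -159.7, 206.8]
tcp_rot: [3.138, 0.001, 1.692]
contact_force: [1.6, -0.5, -1.5]
opening: 0.5
grasp_force: 31.1
shift [ 0.144  -0.139   0.0061] dist 0.2
```

```bash
python3 -m crank '[[0.025,-0.024,0,0,0,0,1],[0.06,-0.057,0,0,0,0,1],[0.095,-0.091,0,0,0,0,1],[0.13,-0.124,0.003,0,0,0,1],[0.144,-0.139,0.006,0,0,0,1]]'
python3 -m crank '[[0,0,0,0,0,0,1],[0,0,0,0,0,0,1],[0,0,0,0,0,0,1]]'
python3 - <<'E'
from h import *
f=cams.grab_frame("wrist");cv2.imwrite("pics/w5.png",f["image"][:,:,::-1])
print(proj(f,[471,34,22]),proj(f,[463,101.5,22]));to(479.3,-34.5,58)
E
```

```text
clock: 12.25
eef_pos: [474.8, -31.5, 197.4]
tcp_rot: [-3.141, -0.001, 1.693]
contact_force: [-0.1, -0.2, -1.1]
opening: 0.501
grasp_force: 31.1
clock: 12.55
eef_pos: [479.5, -33.8, 197.7]
tcp_rot: [3.14, 0.001, 1.692]
contact_force: [-0.8, 0.2, -0.7]
opening: 0.503
grasp_force: 31.1
[320.04830817 112.58483056] [320.23762787   2.6005831 ]
shift [-0.0005 -0.0004  0.1395] dist 0.139
```

View pics/w5.png

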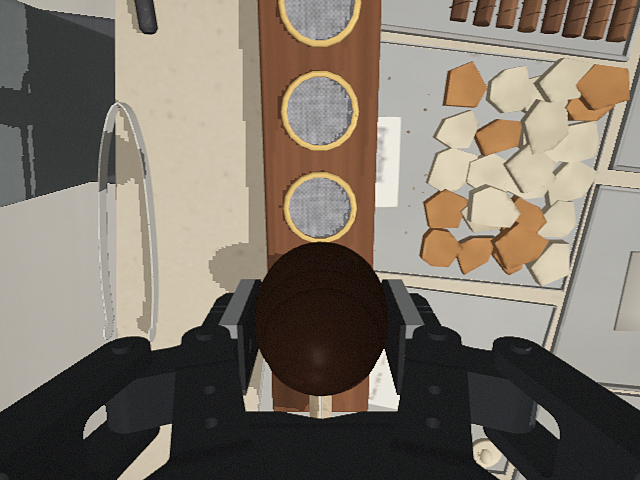

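Ring 2 is right below at (320,206), and ring 3 at (320,110) agrees with the prediction. Lowering.

```bash
python3 -m crank '[[0,0,0.04,0,0,0,1],[0,0,0.08,0,0,0,1],[0,0,0.115,0,0,0,1],[0,0,0.13,0,0,0,1],[0,0,0.139,0,0,0,1]]'
python3 -m crank '[[0,0,0.002,0,0,0,1],[0,0,0.004,0,0,0,1],[0,0,0.004,0,0,0,1],[0,0,0.004,0,0,0,1]]'
python3 -m crank '[[0,0,0.0005,0,0,0,1],[0,0,0.001,0,0,0,1],[0,0,0.0015,0,0,0,1],[0,0,0.0015,0,0,0,1]]'
```

```text
clock: 13.1
eef_pos: [478.1, -33.8, 56.2]
tcp_rot: [-3.139, -0.0, 1.691]
contact_force: [0.2, 0.0, -0.6]
opening: 0.503
grasp_force: 31.1
clock: 13.5
eef_pos: [478.9, -33.4, 54.8]
tcp_rot: [3.14, 0.0, 1.692]
contact_force: [-0.2, -0.6, -1.1]
opening: 0.501
grasp_force: 31.1
clock: 13.9
eef_pos: [478.2, -33.3, 52.5]
tcp_rot: [3.142, 0.0, 1.692]
contact_force: [0.7, -0.2, -0.8]
opening: 0.5
grasp_force: 31.1
```

```bash
python3 -m crank '[[0,0,0.0005,0,0,0,1],[0,0,0.001,0,0,0,1],[0,0,0.001,0,0,0,1],[0,0,0.001,0,0,0,1]]'
python3 -m crank '[[0,0,0.0005,0,0,0,1],[0,0,0.001,0,0,0,1],[0,0,0.001,0,0,0,1],[0,0,0.001,0,0,0,1]]'
```

```text
clock: 14.3
eef_pos: [478.2, -33.3, 51.4]
tcp_rot: [-3.141, -0.0, 1.692]
contact_force: [-0.5, -0.9, 0.6]
opening: 0.496
grasp_force: 31.1
clock: 14.7
eef_pos: [478.3, -33.3, 51.0]
tcp_rot: [3.141, 0.0, 1.692]
contact_force: [-2.9, 0.1, 9.8]
opening: 0.496
grasp_force: 31.9
```

```bash
python3 -m crank '[[0,0,-0.0005,0,0,0,1],[0,0,-0.0005,0,0,0,0.45],[0,0,-0.0005,0,0,0,0.35],[0,0,-0.0005,0,0,0,0.2],[0,0,-0.0005,0,0,0,0]]'
python3 -m crank '[[0,0,0,0,0,0,0],[0,0,0,0,0,0,0],[0,0,-0.03,0,0,0,0],[0,0,-0.07,0,0,0,0],[0,0,-0.11,0,0,0,0]]'
python3 -m crank '[[0,0,-0.04,0,0,0,0],[0,0,-0.07,0,0,0,0],[0,0,-0.07,0,0,0,0],[0,0,-0.07,0,0,0,0]]'
python3 - <<'E'
from h import *
f=cams.grab_frame("wrist");cv2.imwrite("pics/w6.png",f["image"][:,:,::-1])
print(dark(f,[479.3,-33.5,42]))
E
python3 -m crank '[[0.024,0.01,0,0,0,-0.1,0],[0.048,0.02,0,0,0,-0.2,0],[0.072,0.03,0,0,0,-0.3,0],[0.096,0.04,0,0,0,-0.4,0],[0.121,0.049,0,0,0,-0.483,0]]'
python3 -m crank '[[0.017,0.02,0,0,0,-0.1,0],[0.034,0.04,0,0,0,-0.2,0],[0.051,0.06,0,0,0,-0.3,0],[0.068,0.08,0,0,0,-0.4,0],[0.084,0.1,0,0,0,-0.483,0]]'
python3 -m crank '[[0.006,0.026,0,0,0,-0.1,0],[0.012,0.052,0,0,0,-0.2,0],[0.018,0.078,0,0,0,-0.3,0],[0.024,0.104,0,0,0,-0.4,0],[0.03,0.128,0,0,0,-0.484,0]]'
python3 -m crank '[[0,0,0,0,0,0,0],[0,0,0,0,0,0,0],[0,0,0,0,0,0,0]]'
python3 - <<'E'
from h import *
f=cams.grab_frame("wrist")
cv2.imwrite("pics/w7.png",np.vstack([cv2.resize(cv2.imread("pics/w6.png")[90:320,180:440],(339,300)),cv2.resize(f["image"][:,:,::-1],(400,300))[:,:339]]))
c,s,u=dark(f,[579.5,346,22]);print(c,s,u);p=at(f,*c,22);print(p);to(p[0],p[1],28)
cv2.imwrite("pics/w7.png",np.hstack([cv2.resize(cv2.imread("pics/w6.png")[90:320,180:440],(260,480))[:, :160*1+100],cv2.resize(f["image"][:,:,::-1],(540,480))]))
E
```

```text
clock: 15.2
eef_pos: [478.1, -33.3, 50.9]
tcp_rot: [-3.141, -0.0, 1.692]
contact_force: [0.1, 0.7, 0.2]
opening: 0.944
grasp_force: 0.0
clock: 15.7
eef_pos: [477.6, -33.3, 161.9]
tcp_rot: [-3.14, -0.0, 1.692]
contact_force: [0.7, -0.3, -0.3]
opening: 1.001
grasp_force: 0.0
clock: 16.1
eef_pos: [478.3, -33.3, 231.3]
tcp_rot: [3.14, 0.0, 1.692]
contact_force: [0.3, 0.2, -0.2]
opening: 1.001
grasp_force: 0.0
(array([321. , 205.5]), (np.int32(58), np.int32(61), np.int32(2790)), array([321.93981237, 206.90140083]))
clock: 16.65
eef_pos: [511.5, 93.5, 229.0]
tcp_rot: [-3.139, -0.001, 2.179]
contact_force: [0.2, 0.7, 0.6]
opening: 1.0
grasp_force: 0.0
clock: 17.15
eef_pos: [546.0, 219.5, 228.8]
tcp_rot: [-3.139, -0.002, 2.662]
contact_force: [0.5, -0.3, 0.7]
opening: 0.998
grasp_force: 0.0
clock: 17.65
eef_pos: [579.2, 346.7, 228.4]
tcp_rot: [-3.14, -0.003, -3.137]
contact_force: [0.6, -0.2, 1.1]
opening: 0.998
grasp_force: 0.0
clock: 17.95
eef_pos: [579.2, 344.9, 229.6]
tcp_rot: [-3.14, -0.002, 3.14]
contact_force: [0.8, 0.1, -0.6]
opening: 1.0
grasp_force: 0.0
[322.  201.5] (np.int32(42), np.int32(47), np.int32(1611)) [322.55239059 202.58354501]
[578.61896932 345.55924826  22.        ]
shift [0.0004 0.0009 0.2021] dist 0.202
```

View pics/w7.png

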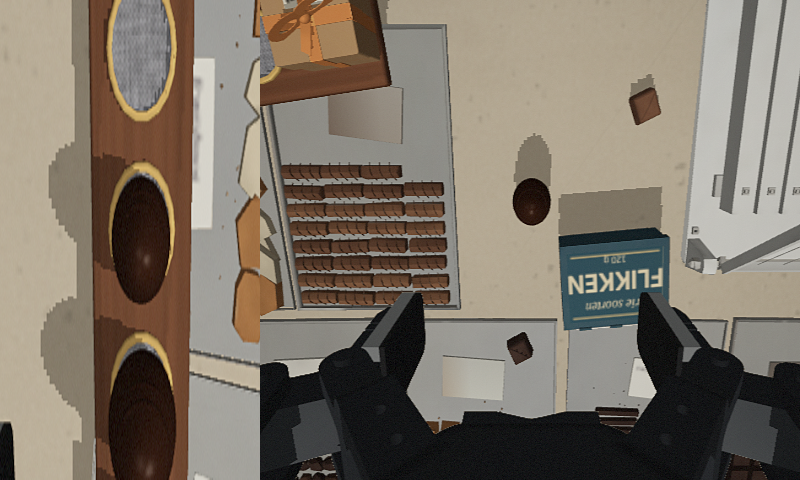

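egg_3 stands centred in its ring. egg_2 is at wrist (322,201), clear of the low teal box, so I'm grasping it.

```bash
python3 -m crank '[[0,0.001,0.045,0,0,0,0],[0,0.001,0.09,0,0,0,0],[0,0.001,0.135,0,0,0,0],[0,0.001,0.175,0,0,0,0],[0,0.001,0.202,0,0,0,0]]' 30
python3 -m crank '[[0,0,0,0,0,0,0],[0,0,0,0,0,0,0.2],[0,0,0,0,0,0,0.4],[0,0,0,0,0,0,0.6],[0,0,0,0,0,0,1]]' 30
python3 -m crank '[[0,0,0,0,0,0,1],[0,0,0,0,0,0,1],[0,0,0,0,0,0,1],[0,0,0,0,0,0,1],[0,0,0,0,0,0,1]]' 30
```

```text
clock: 18.5
eef_pos: [578.4, 345.1, 26.0]
tcp_rot: [-3.14, -0.003, 3.14]
contact_force: [-0.6, 0.5, 0.0]
opening: 0.998
grasp_force: 0.0
clock: 19.0
eef_pos: [580.9, 347.5, 31.2]
tcp_rot: [3.14, 0.003, -3.141]
contact_force: [-1.5, -1.6, 6.7]
opening: 0.409
grasp_force: 29.3
clock: 19.5
eef_pos: [580.9, 347.5, 31.3]
tcp_rot: [3.14, 0.003, -3.141]
contact_force: [-0.9, -0.7, 7.7]
opening: 0.406
grasp_force: 29.4
```

```bash
python3 -m crank '[[0,0,-0.02,0,0,0,1],[0,0,-0.06,0,0,0,1],[0,0,-0.1,0,0,0,1],[0,0,-0.14,0,0,0,1],[0,0,-0.17,0,0,0,1]]'
python3 -m crank '[[0.007,-0.02,0,0,0,0.09,1],[0.014,-0.04,0,0,0,0.18,1],[0.022,-0.062,0,0,0,0.28,1],[0.03,-0.084,0,0,0,0.38,1],[0.037,-0.105,0,0,0,0.483,1]]'
python3 -m crank '[[-0.003,-0.022,0,0,0,0.1,1],[-0.006,-0.044,0,0,0,0.2,1],[-0.009,-0.066,0,0,0,0.3,1],[-0.012,-0.088,0,0,0,0.39,1],[-0.016,-0.11,0,0,0,0.483,1]]'
python3 -m crank '[[-0.016,-0.022,0,0,0,0.12,1],[-0.032,-0.043,0,0,0,0.24,1],[-0.047,-0.064,0,0,0,0.36,1],[-0.059,-0.08,0,0,0,0.44,1],[-0.066,-0.089,0,0,0,0.484,1]]'
python3 -m crank '[[0,0,0,0,0,0,1],[0,0,0,0,0,0,1],[0,0,0,0,0,0,1]]'
python3 -c "
from h import *
to(471.2,32.5,56,1.692)"
```

```text
clock: 20.0
eef_pos: [580.5, 347.4, 203.0]
tcp_rot: [3.14, 0.003, -3.141]
contact_force: [0.5, -0.5, -0.3]
opening: 0.405
grasp_force: 30.4
clock: 20.5
eef_pos: [542.5, 241.1, 200.1]
tcp_rot: [3.14, 0.001, 2.655]
contact_force: [1.1, -0.2, 0.0]
opening: 0.406
grasp_force: 30.4
clock: 21.0
eef_pos: [505.7, 136.4, 200.0]
tcp_rot: [3.14, 0.001, 2.172]
contact_force: [0.9, -0.4, -0.7]
opening: 0.407
grasp_force: 30.4
clock: 21.5
eef_pos: [469.9, 31.0, 199.8]
tcp_rot: [3.14, 0.0, 1.688]
contact_force: [-0.1, 0.3, -0.7]
opening: 0.404
grasp_force: 30.4
clock: 21.8
eef_pos: [470.8, 32.8, 199.2]
tcp_rot: [3.141, -0.0, 1.694]
contact_force: [0.2, -0.7, -0.5]
opening: 0.41
grasp_force: 30.4
shift [-0.0004  0.0003  0.1432] dist 0.143 rotvec [ 0.0007 -0.0002  0.0015]
```

```bash
python3 -m crank '[[0,0,0.04,0,0,0,1],[0,0,0.08,0,0,0,1],[0,0,0.115,0,0,0,1],[0,0,0.135,0,0,0,1],[0,0,0.142,0,0,0,1]]'
python3 -m crank '[[0,0,0.002,0,0,0,1],[0,0,0.004,0,0,0,1],[0,0,0.005,0,0,0,1],[0,0,0.005,0,0,0,1]]'
python3 -m crank '[[0,0,0.0005,0,0,0,1],[0,0,0.001,0,0,0,1],[0,0,0.001,0,0,0,1],[0,0,0.001,0,0,0,1]]'
```

```text
clock: 22.3
eef_pos: [469.1, 32.8, 54.9]
tcp_rot: [-3.138, -0.0, 1.694]
contact_force: [0.3, -0.0, -0.7]
opening: 0.408
grasp_force: 30.4
clock: 22.7
eef_pos: [470.9, 32.2, 52.8]
tcp_rot: [3.14, 0.0, 1.692]
contact_force: [0.1, -0.4, 0.0]
opening: 0.407
grasp_force: 30.4
clock: 23.1
eef_pos: [470.3, 32.1, 51.1]
tcp_rot: [3.141, 0.0, 1.692]
contact_force: [1.3, -0.3, -0.6]
opening: 0.41
grasp_force: 30.4
```

```bash
python3 -m crank '[[0,0,0.0005,0,0,0,1],[0,0,0.001,0,0,0,1],[0,0,0.001,0,0,0,1],[0,0,0.001,0,0,0,1]]'
python3 -m crank '[[0,0,0.0005,0,0,0,1],[0,0,0.001,0,0,0,1],[0,0,0.001,0,0,0,1],[0,0,0.001,0,0,0,1]]'
```

```text
clock: 23.5
eef_pos: [470.2, 32.2, 49.9]
tcp_rot: [-3.141, -0.0, 1.692]
contact_force: [0.7, -0.6, -0.2]
opening: 0.406
grasp_force: 30.4
clock: 23.9
eef_pos: [470.3, 32.2, 49.2]
tcp_rot: [3.142, -0.0, 1.692]
contact_force: [-0.8, 0.3, 6.1]
opening: 0.409
grasp_force: 30.9
```

```bash
python3 -m crank '[[0,0,-0.0005,0,0,0,1],[0,0,-0.0005,0,0,0,0.55],[0,0,-0.0005,0,0,0,0.45],[0,0,-0.0005,0,0,0,0.3],[0,0,-0.0005,0,0,0,0]]'
python3 -m crank '[[0,0,0,0,0,0,0],[0,0,0,0,0,0,0],[0,0,-0.03,0,0,0,0],[0,0,-0.07,0,0,0,0],[0,0,-0.11,0,0,0,0]]'
python3 -m crank '[[0,0,-0.04,0,0,0,0],[0,0,-0.06,0,0,0,0],[0,0,-0.06,0,0,0,0],[0,0,-0.06,0,0,0,0]]'
python3 - <<'E'
from h import *
f=cams.grab_frame("wrist");cv2.imwrite("pics/w8.png",f["image"][:,:,::-1])
print(dark(f,[471.2,34,37]))
E
python3 -m crank '[[-0.038,-0.005,0,0,0,0,0],[-0.076,-0.01,0,0,0,0,0],[-0.114,-0.015,0,0,0,0,0],[-0.152,-0.02,0,0,0,0,0],[-0.19,-0.025,0,0,0,0,0]]'
python3 -m crank '[[-0.038,-0.005,0,0,0,0,0],[-0.076,-0.01,0,0,0,0,0],[-0.114,-0.015,0,0,0,0,0],[-0.152,-0.02,0,0,0,0,0],[-0.186,-0.025,0,0,0,0,0.4]]'
python3 -m crank '[[0,0,0,0,0,0,0.4],[0,0,0,0,0,0,0.4],[0,0,0,0,0,0,0.4]]'
python3 - <<'E'
from h import *
f=cams.grab_frame("wrist")
cv2.imwrite("pics/w9.png",np.hstack([cv2.resize(cv2.imread("pics/w8.png")[0:320,180:440],(260,320)),cv2.resize(f["image"][:,:,::-1],(540,405))[:320]]))
c,s,u=dark(f,[465,-347,18]);print(c,s,u);p=at(f,*c,18);print(p);to(p[0],p[1],26)
E
```

```text
clock: 24.4
eef_pos: [470.3, 32.2, 49.4]
tcp_rot: [-3.142, 0.0, 1.692]
contact_force: [-0.2, 0.3, -0.4]
opening: 0.852
grasp_force: 0.0
clock: 24.9
eef_pos: [469.7, 32.1, 160.4]
tcp_rot: [-3.14, -0.0, 1.692]
contact_force: [1.5, -0.9, 0.2]
opening: 1.0
grasp_force: 0.0
clock: 25.3
eef_pos: [470.1, 32.1, 219.4]
tcp_rot: [3.141, 0.0, 1.692]
contact_force: [0.2, 1.3, -0.1]
opening: 1.003
grasp_force: 0.0
(array([321.5, 206.5]), (np.int32(49), np.int32(51), np.int32(1980)), array([322.66663308, 206.25212692]))
clock: 25.85
eef_pos: [467.2, -160.7, 217.7]
tcp_rot: [-3.139, -0.001, 1.692]
contact_force: [1.0, 0.1, 0.4]
opening: 0.997
grasp_force: 0.0
clock: 26.35
eef_pos: [465.0, -348.5, 217.3]
tcp_rot: [-3.139, -0.002, 1.691]
contact_force: [0.8, 0.2, 0.3]
opening: 0.856
grasp_force: 0.0
clock: 26.65
eef_pos: [465.4, -345.9, 218.2]
tcp_rot: [-3.14, -0.002, 1.692]
contact_force: [0.5, -0.3, -0.9]
opening: 0.605
grasp_force: 0.0
[321.5 203. ] (np.int32(35), np.int32(36), np.int32(1030)) [320.73177778 205.5201619 ]
[ 465.35433195 -344.93435054   18.        ]
shift [0.0006 0.     0.1926] dist 0.193
```

View pics/w9.png

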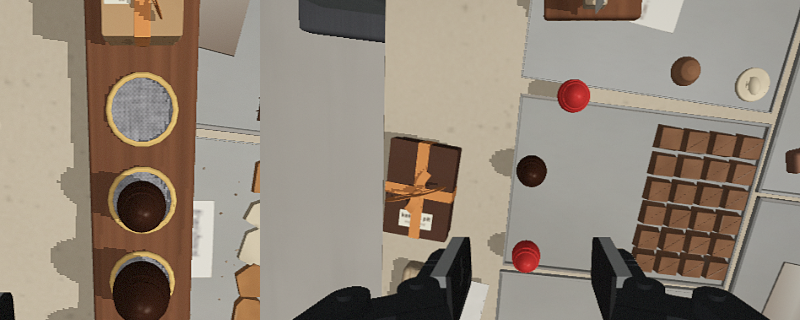

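egg_2 sits centred in its ring. The dark egg_1 is at (321,203) with the red eggs well apart and the gift box clear, so I'm grasping it.

```bash
python3 -m crank '[[0.001,0,0.045,0,0,0,0.4],[0.001,0,0.09,0,0,0,0.4],[0.001,0,0.135,0,0,0,0.4],[0.001,0,0.17,0,0,0,0.4],[0.001,0,0.193,0,0,0,0.4]]' 25
python3 -m crank '[[0,0,0,0,0,0,0.4],[0,0,0,0,0,0,0.5],[0,0,0,0,0,0,0.6],[0,0,0,0,0,0,0.8],[0,0,0,0,0,0,1]]' 25
python3 -m crank '[[0,0,0,0,0,0,1],[0,0,0,0,0,0,1],[0,0,0,0,0,0,1],[0,0,0,0,0,0,1],[0,0,0,0,0,0,1]]' 25
```

```text
clock: 27.2
eef_pos: [464.9, -344.0, 23.9]
tcp_rot: [-3.139, -0.002, 1.693]
contact_force: [-0.2, -0.6, -0.1]
opening: 0.602
grasp_force: 0.0
clock: 27.7
eef_pos: [467.0, -346.7, 28.4]
tcp_rot: [3.139, 0.002, 1.692]
contact_force: [-0.1, 2.2, 7.7]
opening: 0.314
grasp_force: 24.6
clock: 28.2
eef_pos: [467.0, -346.7, 28.3]
tcp_rot: [3.139, 0.002, 1.692]
contact_force: [1.2, 2.2, 8.0]
opening: 0.318
grasp_force: 24.6
```

```bash
python3 -m crank '[[0,0,-0.02,0,0,0,1],[0,0,-0.06,0,0,0,1],[0,0,-0.1,0,0,0,1],[0,0,-0.14,0,0,0,1],[0,0,-0.17,0,0,0,1]]'
python3 -m crank '[[0.025,0.003,0,0,0,0,1],[0.055,0.006,0,0,0,0,1],[0.09,0.01,0,0,0,0,1],[0.125,0.014,0,0,0,0,1],[0.16,0.018,0,0,0,0,1]]'
python3 -m crank '[[0.035,0.004,0,0,0,0,1],[0.07,0.008,0,0,0,0,1],[0.105,0.012,0,0,0,0,1],[0.14,0.016,0,0,0,0,1],[0.17,0.019,0,0,0,0,1]]'
python3 -m crank '[[0.035,0.004,0,0,0,0,1],[0.07,0.008,0,0,0,0,1],[0.1,0.011,0,0,0,0,1],[0.114,0.013,0,0,0,0,1],[0.114,0.013,0,0,0,0,1]]'
python3 -m crank '[[0,0,0,0,0,0,1],[0,0,0,0,0,0,1],[0,0,0,0,0,0,1]]'
python3 -c "
from h import *
to(463,100,50,1.692)"
```

```text
clock: 28.7
eef_pos: [466.5, -346.6, 200.2]
tcp_rot: [3.139, 0.003, 1.692]
contact_force: [1.1, -0.2, -1.1]
opening: 0.315
grasp_force: 25.1
clock: 29.2
eef_pos: [464.4, -184.0, 197.5]
tcp_rot: [3.14, 0.001, 1.691]
contact_force: [-0.1, -0.1, -0.8]
opening: 0.317
grasp_force: 25.1
clock: 29.7
eef_pos: [462.8, -12.5, 197.5]
tcp_rot: [3.14, 0.0, 1.692]
contact_force: [0.3, 0.9, -0.9]
opening: 0.32
grasp_force: 25.1
clock: 30.2
eef_pos: [462.1, 101.9, 197.1]
tcp_rot: [3.14, -0.0, 1.694]
contact_force: [0.3, 0.5, -0.8]
opening: 0.317
grasp_force: 25.1
clock: 30.5
eef_pos: [461.9, 99.7, 196.5]
tcp_rot: [-3.142, 0.0, 1.69]
contact_force: [0.9, -0.2, -0.6]
opening: 0.313
grasp_force: 25.1
shift [0.0002 0.0011 0.1465] dist 0.147 rotvec [-0.0001  0.0002 -0.0015]
```

```bash
python3 -m crank '[[0,0.001,0.04,0,0,0,1],[0,0.001,0.08,0,0,0,1],[0,0.001,0.115,0,0,0,1],[0,0.001,0.135,0,0,0,1],[0,0.001,0.145,0,0,0,1]]'
python3 -m crank '[[0,0,0.002,0,0,0,1],[0,0,0.004,0,0,0,1],[0,0,0.005,0,0,0,1],[0,0,0.005,0,0,0,1]]'
python3 -m crank '[[0,0,0.0005,0,0,0,1],[0,0,0.001,0,0,0,1],[0,0,0.001,0,0,0,1],[0,0,0.001,0,0,0,1]]'
```

```text
clock: 31.0
eef_pos: [461.9, 99.8, 49.7]
tcp_rot: [-3.139, 0.0, 1.691]
contact_force: [-1.4, -0.3, -0.3]
opening: 0.318
grasp_force: 25.1
clock: 31.4
eef_pos: [463.6, 100.9, 47.3]
tcp_rot: [3.14, -0.0, 1.692]
contact_force: [-0.0, -1.0, 0.9]
opening: 0.318
grasp_force: 25.1
clock: 31.8
eef_pos: [463.4, 100.9, 46.3]
tcp_rot: [3.141, -0.0, 1.692]
contact_force: [-1.4, -0.7, 8.9]
opening: 0.314
grasp_force: 25.8
```

```bash
python3 -m crank '[[0,0,-0.0005,0,0,0,1],[0,0,-0.0005,0,0,0,0.65],[0,0,-0.0005,0,0,0,0.55],[0,0,-0.0005,0,0,0,0.4],[0,0,-0.0005,0,0,0,0.2]]'
python3 -m crank '[[0,0,0,0,0,0,0.2],[0,0,0,0,0,0,0.2],[0,0,-0.03,0,0,0,0.2],[0,0,-0.07,0,0,0,0.2],[0,0,-0.11,0,0,0,0.2]]'
python3 -m crank '[[0,0,-0.04,0,0,0,0],[0,0,-0.08,0,0,0,0],[-0.04,0,-0.1,0,0,0,0],[-0.08,0,-0.12,0,0,0,0],[-0.08,0,-0.12,0,0,0,0]]'
python3 - <<'E'
from h import *
f=cams.grab_frame("wrist");s=cams.grab_frame("scene")
print(dark(f,[463,101.5,34]))
cv2.imwrite("pics/w10.png",np.hstack([f["image"][:400,170:470,::-1],cv2.resize(s["image"][215:300,205:425,::-1],(500,400))]))
E
```

```text
clock: 32.3
eef_pos: [462.9, 100.8, 45.9]
tcp_rot: [-3.141, 0.0, 1.692]
contact_force: [0.1, -0.5, 0.2]
opening: 0.754
grasp_force: 0.0
clock: 32.8
eef_pos: [462.3, 100.7, 156.9]
tcp_rot: [-3.14, 0.0, 1.692]
contact_force: [1.5, -0.1, -0.4]
opening: 0.8
grasp_force: 0.0
clock: 33.3
eef_pos: [474.3, 18.2, 278.9]
tcp_rot: [3.137, 0.002, 1.689]
contact_force: [0.5, -0.3, 0.2]
opening: 0.997
grasp_force: 0.0
(array([318.5,  92. ]), (np.int32(33), np.int32(36), np.int32(966)), array([317.9223463 ,  93.38751168]))
```

View pics/w10.png

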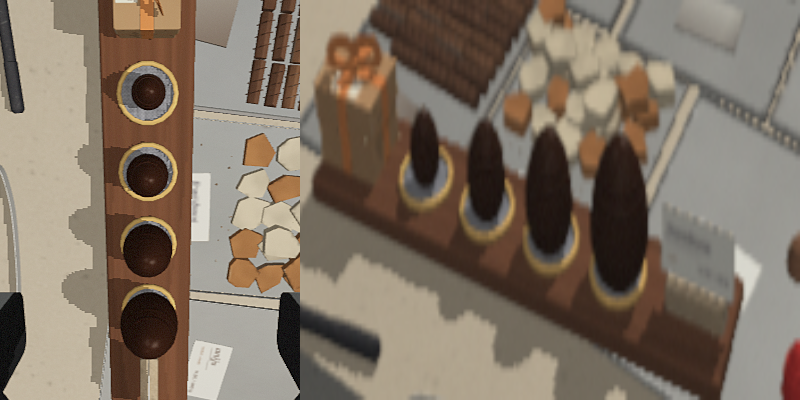

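All four eggs stand upright and centred in their rings, falling in size from the price card to the gift box. The card and box are where they were. Handing in.

```bash
python3 -m crank '[[0,0,0,0,0,0,0],[0,0,0,0,0,0,0],[0,0,0,0,0,0,0]]'; python3 -c "
from rig import sign_off
print(sign_off())"
```

```text
clock: 33.7
eef_pos: [472.2, 22.1, 275.3]
tcp_rot: [-3.14, -0.0, 1.693]
contact_force: [-0.3, 0.6, -0.5]
opening: 0.999
grasp_force: 0.0
the job is handed in; nothing more can be done
None
```

I handed the job in at about 34 s: the last pictures show all four eggs upright and centred in their rings, largest by the price card down to smallest by the gift box, with the card and box unmoved; the hand-in returned no verdict.

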